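Set the stirring timer's thumbwheel to 6

TASK

Set the stirring timer, the grey box with the round domed sounder beside its wheel, to 6: roll its numbered thumbwheel with a fingertip until the 6 stands uppermost, in line with the two pointer marks, and leave it there. Do not turn the wheel of the other box, the counter with the two square keys.

Things in the scene. Friction and masses are not known exactly. Their poses are not given: they have to be found in the camera images.
- timer: Grey box, screwed down, 92 (x) x 124 (y) mm, top face 45 mm high; origin: centre of underside, z up, +x points away from the robot within 20 deg. Its mark is a round steel dome, 33 mm wide, 56 mm high, at y = -34 mm. In a slot at y = +22 stands a black thumbwheel, radius 30, 30 mm wide, axle along the box's y. A cheek on each side of it (54 mm high) bears a black pointer mark at x = 0.
- timer_top (a point): Highest point of the timer's wheel rim, unpressed: at (0, 22, 65) mm in the box's frame; fixed to the box, axes parallel to the box's. The axle is sprung: it starts to sink at about 1.5 N, then 1 mm per 1 N, 6 mm at most. A fingertip pressed 2 to 4 mm down here and drawn along the box's x rolls the wheel without slipping.
- timer_wheel (a joint): Turn in rad. White numbers 0 to 9 on the rim, 0.628 rad (19 mm) apart, upright as seen from the robot; value = 0.628 x the uppermost number (6: 3.770), with stops at 0 and 9. Grows as the wheel's top rolls away from the robot (box's +x). Starts between 2 and 4.4, perhaps between two numbers; no clicks; stays where left (friction 0.02 N m).
- counter_rim (a point): Point on the rim (at number 0) of the wheel of the counter, turning with that wheel. The counter, to be left alone, is a second screwed-down box with the same case and wheel, but two square grey keys, one behind the other, in place of the dome. The two boxes may stand in each other's place, over 0.3 m apart.

How it is judged:
At the end, for the whole second after the job is handed in: The timer's wheel is at rest with its 6 uppermost, within 0.22 rad (about a third of a step) of the pointer marks (value of joint timer_wheel between 3.55 and 3.99 rad and velocity of joint timer_wheel between -0.05 and 0.05 rad/s); the robot touches nothing.
It fails at once if the counter's wheel is turned or pushed (its rim moves by more than 6 mm) (distance of counter_rim from where it was at the start of the episode above 0.006 m).
It also fails if it takes over 38 s, if anything falls off the work surface, if the arm or the gripper's body presses on something with over 40 N, if the wrist force passes 120 N, or if a joint passes its speed limit or range.

ROBOT

A 6-joint arm with a two-finger parallel gripper is mounted at the origin on a cart in front of the work surface, level with it; the furniture and walls round the work are solid. World frame = base frame: x ahead of the robot, y to its left, z up, the work surface at z = 0. Lengths are in m, angles in rad, forces in N, time in s.
With the tool pointing down it reaches from about 0.3 to 0.875 m from the base axis. Payload 6.4 kg.
Tool frame: the origin (TCP) lies between the finger pads; the fingertips stand 8 mm ahead of it and the grasp point (between the pads) lies 11 mm behind it (ctrl.finger_overhang is the distance from the TCP to the fingertips, in m); z points along the fingers, y is the line along which they close (so a half turn about z gives the same grasp; the last joint's range is limited). The gripper opens to 85 mm and grips with 20 to 120 N. Pads are 22 mm wide; open, the fingers measure 114 mm over their backs; the gripper's body (76 mm by 85 mm) begins 54 mm behind the grasp point. The pads swing forward as they close: fully open they stand 13 mm farther back than shut.
Start: joints at [-1.45, 0.181, 1.607, -0, 1.354, -0.206], TCP at [0.185, -0.545, 0.239] pointing down, gripper open.
Joint ranges: [-2.99, 2.99], [-0.89, 2.07], [0.3, 2.58], [-1.14, 4.28], [0, 2.63], [-3.12, 3.12]. Speed limits (rad/s): [2.57, 2.57, 3.01, 3.14, 3.14, 3.14].

INTERFACE

Orientations are given as a unit quaternion [w, x, y, z].
In Python, from bench import ctrl, camera gives the robot as it stands.
- The arm moves only by the shell command python3 -m pendant 'ROWS' [OPENING]. ROWS is JSON, a list of rows, each a list of 6 numbers: the shift along the world's x, y, z normalised to -1 to 1, where 1 is 200 mm, then the turn, a rotation vector about the world's x, y, z normalised to -1 to 1, where 1 is pi/2 rad. In form: [[dx, dy, dz, rx, ry, rz], ...]. A call has exactly 10 rows; each row shifts and turns the commanded pose from where the row before left it; what a row does not reach is not made up. A row lasts 1/8 s, in which the tool goes at most 62.5 mm and 10.7 degrees, less where a joint would pass 70% of its speed; a pose out of reach is approached as far as the arm can. A call with a number of a shift or a turn outside -1 to 1 is refused whole. A call with a gripper value outside its range is refused whole. OPENING is the opening, from -1 (shut) to 1 (fully open), set as the call begins (- or left out, the last holds). The fingers move at their own pace and stop on an object; the grip force is fixed at half the most. Time passes only in rows, so rows that do not move let the fingers close, or fill a call up. It gives the time, the measured TCP pose, the force, the opening and the grip force at its end, in the units of the state.
- ctrl.get_obs(): the state, without advancing time (a new reading comes with each control period).
- camera(name): name is "side" or "top"; returns a dict with "color" (420x560x3 uint8, blue, green, red), "fx", "fy", "cx", "cy" (pixels), "distortion" ([k1, k2, p1, p2, k3] as OpenCV has them; the pictures are not rectified), "xyz" and "rotation" of the camera in the world. Camera axes: x right, y down, z forward; pixel columns grow to the right and rows downward; lengths in m; the calibration is good to about 2 mm. A picture is of the moment at which its call begins. There is no depth.
- ctrl.hand_in(): hands the job in; it is judged then, once.
The state is a dict: "time_s": time; "q": joint angles; "dq": joint speeds; "joint_efforts": joint torques, N m; "eef_pos": TCP position; "eef_rot": TCP orientation; "wrist_force": force on the tool from outside, world axes, zero at the start; "torque": the same for the moment, N m; "opening": opening from 0.0 (shut) to 1.0 (fully open); "grasp_force": force on a finger pad.
Only numpy, scipy, OpenCV 4.12 (cv2) and the standard library are available. Lean on these libraries where they do the work, as an engineer would, in place of code of your own. Each camera call takes 0.05 s, during which the arm holds its last target. There are 200 camera calls.

## Working session

There is one attempt and no reset: what is moved stays moved. The work goes in short steps, Python scripts to look and compute and a shell command to move; the robot and the scene stay as the last step left them, time stands still between calls to the robot, and variables do not carry over. Pictures are saved under pics/ and viewed, at most 10 in all, crops included, and the job is handed in when it is done.

```bash
ls; mkdir -p pics; python3 - <<'E'
from bench import ctrl,camera
import cv2
for n in("top","side"):
    c=camera(n);cv2.imwrite(f"pics/{n}0.png",c["color"])
    print(n,{k:v for k,v in c.items() if k!="color"})
o=ctrl.get_obs();print(o["time_s"],o["eef_pos"],o["eef_rot"],o["wrist_force"],ctrl.finger_overhang)
E
```

```text
pics
top {'fx': 448.62518412935066, 'fy': 448.62518412935066, 'cx': 284.189471751327, 'cy': 211.68027386621796, 'distortion': array([-0.01465595,  0.        ,  0.        ,  0.        ,  0.        ]), 'xyz': array([ 0.44986061, -0.04342295,  0.99106395]), 'rotation': array([-0.02056094,  0.71376441, -0.70004109, -0.00775142])}
side {'fx': 403.742732949186, 'fy': 403.742732949186, 'cx': 277.5894401014761, 'cy': 213.8881412428786, 'distortion': array([-0.10168405,  0.        ,  0.        ,  0.        ,  0.        ]), 'xyz': array([0.35727513, 0.71853564, 0.67246055]), 'rotation': array([ 0.04240735, -0.06121647,  0.89743894, -0.43480744])}
0.1 [ 0.18453986 -0.54406028  0.2384581 ] [-8.17614794e-04  9.86680053e-01  1.62670844e-01  2.78825077e-05] [0.3422207  0.09953942 0.17585569] 0.008
```

View pics/top0.png

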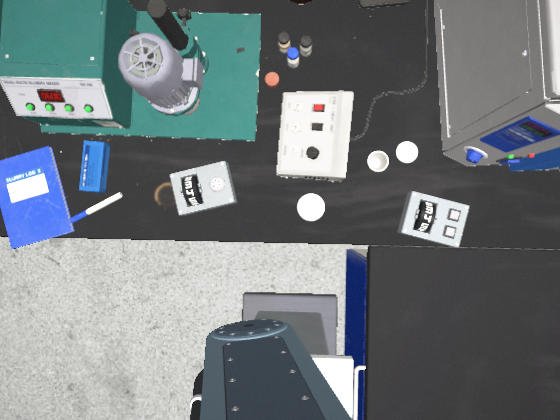

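View pics/side0.png

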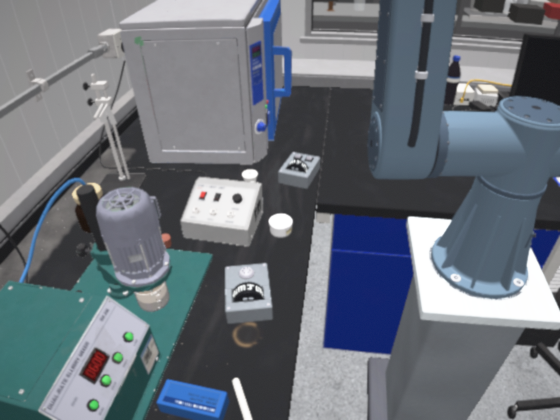

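The top view shows the timer with its dome at about (217,184) and its wheel at about (192,189). The counter is at about (435,218), on the right. Next I'll measure the box and magnify it.

```bash
cat > h.py <<'E'
import numpy as np,cv2
from scipy.spatial.transform import Rotation as R
from bench import ctrl,camera
def rot(c): return R.from_quat(np.roll(c["rotation"],-1)).as_matrix()
def K(c): return np.array([[c["fx"],0,c["cx"]],[0,c["fy"],c["cy"]],[0,0,1]])
def ray(c,uv,z):
    p=cv2.undistortPoints(np.float64(uv).reshape(-1,1,2),K(c),c["distortion"]).reshape(-1,2)
    d=np.c_[p,np.ones(len(p))]@rot(c).T; return c["xyz"]+d*((z-c["xyz"][2])/d[:,2:])
def proj(c,P):
    r=rot(c).T; return cv2.projectPoints(np.float64(P).reshape(-1,1,3),cv2.Rodrigues(r)[0],-r@c["xyz"],K(c),c["distortion"])[0].reshape(-1,2)
E
python3 - <<'E'
from h import *
c=camera("top");s=camera("side")
t=c["color"][150:225,160:245];b=s["color"][255:330,210:290]
cv2.imwrite("pics/crop.png",np.hstack([cv2.resize(t,(390,390*75//85),interpolation=cv2.INTER_CUBIC),cv2.resize(b,(367,344),interpolation=cv2.INTER_CUBIC)]))
hsv=cv2.cvtColor(t,cv2.COLOR_BGR2HSV);m=(hsv[...,2]>110).astype(np.uint8)*255
m=cv2.morphologyEx(m,cv2.MORPH_CLOSE,np.ones((3,3)))
k=max(cv2.findContours(m,cv2.RETR_EXTERNAL,cv2.CHAIN_APPROX_NONE)[0],key=cv2.contourArea)
box=cv2.boxPoints(cv2.minAreaRect(k))+[160,150]
P=ray(c,box,.045);print(box,P,np.linalg.norm(np.diff(P,axis=0),axis=1),P.mean(0))
print(proj(s,P),ray(c,[[217,184]],.056))
E
```

```text
[[156.90987587 176.02145576]
 [226.66953278 159.41201973]
 [236.78755951 201.9077301 ]
 [167.0279007  218.51716614]] [[0.53779151 0.2688272  0.045     ]
 [0.57549571 0.11928352 0.045     ]
 [0.48545364 0.0956607  0.045     ]
 [0.44728246 0.24461031 0.045     ]] [0.1542236  0.09308927 0.15376289] [0.51150583 0.18209543 0.045     ]
[[225.90652154 321.01844992]
 [225.72802023 263.62025601]
 [268.0526209  259.7314349 ]
 [274.92179006 315.96262109]] [[0.52194031 0.13668157 0.056     ]]
```

View pics/crop.png

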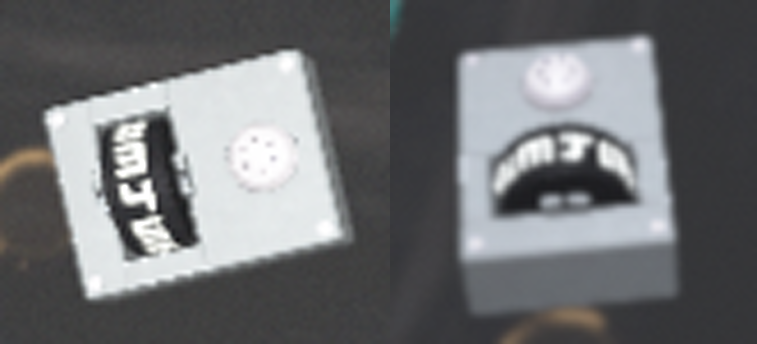

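```bash
python3 - <<'E'
from h import *
from scipy.optimize import least_squares
c=camera("top");s=camera("side")
# screws (crop->pixel) and contour w/ stain opened away
t=c["color"][150:225,160:245];hsv=cv2.cvtColor(t,cv2.COLOR_BGR2HSV)
m=((hsv[...,2]>140)&(hsv[...,1]<60)).astype(np.uint8)*255
m=cv2.morphologyEx(m,cv2.MORPH_OPEN,np.ones((3,3)))
k=max(cv2.findContours(m,cv2.RETR_EXTERNAL,cv2.CHAIN_APPROX_NONE)[0],key=cv2.contourArea)
box=cv2.boxPoints(cv2.minAreaRect(k))+[160,150]
P=ray(c,box,.045);print(box,P,np.linalg.norm(np.diff(P,axis=0),axis=1))
o=P.mean(0);e=P[1]-P[0];f=P[2]-P[1]
y=e if np.linalg.norm(e)>np.linalg.norm(f) else f
y=y*np.sign(y[1]);y[2]=0;y/=np.linalg.norm(y);x=np.array([y[1],-y[0],0])
print("centre",o,"yaw deg",np.degrees(np.arctan2(x[1],x[0])))
T=lambda p:np.array([o[0],o[1],0])+np.outer(np.atleast_2d(p)[:,0],x)+np.outer(np.atleast_2d(p)[:,1],y)+np.outer(np.atleast_2d(p)[:,2],[0,0,1])
d=T([[0,-.034,.056],[0,.022,.065]]);print("dome,top",d,proj(c,d),proj(s,d))
# unroll the rim: rows = arc angle -50..50deg (top=far), cols = y
np.savez("box.npz",o=o,x=x,y=y)
out=[]
for cam in(c,s):
    A,Y=np.meshgrid(np.radians(np.linspace(70,-70,560)),np.linspace(.039,.005,190),indexing="ij")
    p=np.stack([.03*np.sin(A),Y,.035+.03*np.cos(A)],-1).reshape(-1,3)
    q=proj(cam,T(p)).astype(np.float32).reshape(560,190,2)
    I=cv2.remap(cam["color"],q[...,0],q[...,1],cv2.INTER_CUBIC)
    cv2.line(I,(0,280),(15,280),(0,0,255),2);out.append(I)
cv2.imwrite("pics/unroll.png",np.hstack(out))
E
```

```text
[[168.23530006 173.94117928]
 [224.70589447 159.82353401]
 [235.11765289 201.47059631]
 [178.64705658 215.58824158]] [[0.54262163 0.24437163 0.045     ]
 [0.57455936 0.12346815 0.045     ]
 [0.48631681 0.0992419  0.045     ]
 [0.45402124 0.21966508 0.045     ]] [0.12505067 0.09150769 0.12467857]
centre [0.51437976 0.17168669 0.045     ] yaw deg 14.797188012538456
dome,top [[0.5230633  0.13881427 0.056     ]
 [0.508761   0.19295708 0.065     ]] [[216.00545794 183.45014739]
 [189.28859533 189.52167194]] [[246.97414625 268.73291443]
 [248.13578669 285.6808393 ]]
```

View pics/unroll.png

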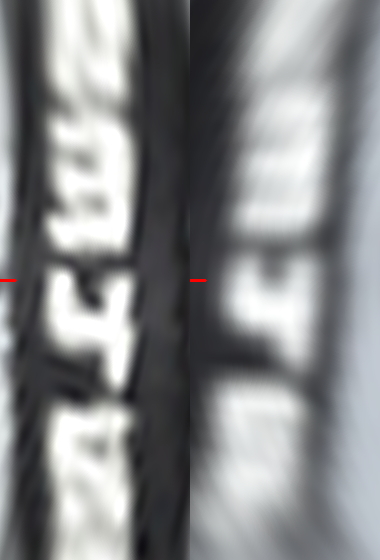

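The rectangle measures 125 x 91.5 mm against the given 124 x 92, and the dome position fits too. In the unrolled rim view, the 3 is just past the top and the 4 is about 11° short of it (near side). That puts the value at about 2.33, so about 1.44 rad, or 43 mm of roll, is needed. I'll do this in two strokes with the shut fingers.

```bash
python3 -m pendant '[[0.078,0.18,0,0,0,-0.043],[0.078,0.184,0,0,0,0],[0.078,0.184,0,0,0,0],[0.078,0.184,0,0,0,0],[0.078,0.184,0,0,0,0],[0.078,0.184,0,0,0,0],[0.078,0.184,0,0,0,0],[0.078,0.184,0,0,0,0],[0.078,0.184,0,0,0,0],[0.078,0.184,0,0,0,0]]' -1
python3 -m pendant '[[0.078,0.184,0,0,0,0],[0.078,0.184,0,0,0,0],[0.078,0.184,0,0,0,0],[0.078,0.184,0,0,0,0],[0.078,0.184,0,0,0,0],[0.078,0.184,0,0,0,0],[0.078,0.184,0,0,0,0],[0.078,0.184,0,0,0,0],[0.078,0.18,0,0,0,0],[0,0,0,0,0,0]]'
python3 -c "
from h import *
o=ctrl.get_obs();p=o['eef_pos'];t=np.array([.4972,.1899,.083]);print(p,(t-p)/.2,R.from_quat(np.roll(o['eef_rot'],-1)).as_matrix().round(3),o['wrist_force'],o['opening'],ctrl.finger_overhang,o['time_s'])"
```

```text
time_s: 1.55
eef_pos: [0.341, -0.1762, 0.2395]
eef_rot: [0.0, 0.992, 0.129, 0.0]
wrist_force: [-0.0, -0.3, -0.3]
opening: -0.0
grasp_force: 0.0
time_s: 2.8
eef_pos: [0.4814, 0.155, 0.2392]
eef_rot: [-0.0, 0.991, 0.131, 0.0]
wrist_force: [-0.2, -1.1, 0.3]
opening: -0.001
grasp_force: 0.0
[0.48136266 0.15495794 0.23916685] [ 0.07918668  0.17471028 -0.78083426] [[ 0.966  0.259 -0.   ]
 [ 0.259 -0.966  0.   ]
 [ 0.    -0.    -1.   ]] [-0.22702095 -1.0833945   0.3364541 ] -0.0005222557118127473 0.008 2.8
```

```bash
python3 -m pendant '[[0.04,0.087,0,0,0,0],[0.04,0.088,0,0,0,0],[0,0,-0.13,0,0,0],[0,0,-0.13,0,0,0],[0,0,-0.13,0,0,0],[0,0,-0.13,0,0,0],[0,0,-0.13,0,0,0],[0,0,-0.13,0,0,0],[0,0,0,0,0,0],[0,0,0,0,0,0]]'
python3 - <<'E'
from h import *
c=camera("top");s=camera("side");o=ctrl.get_obs();print(o["eef_pos"],o["wrist_force"])
tip=o["eef_pos"]-[0,0,.008];u=proj(s,[tip])[0];print(u,proj(c,[tip]))
I=s["color"][240:320,200:300].copy();I=cv2.resize(I,(500,400),interpolation=cv2.INTER_CUBIC)
J=cv2.resize(c["color"][150:225,160:240],(300,281),interpolation=cv2.INTER_CUBIC);J=cv2.copyMakeBorder(J,0,119,0,0,0)
cv2.circle(I,tuple(int(v) for v in (u-[200,240])*5),3,(0,0,255),1)
cv2.imwrite("pics/near.png",np.hstack([I,J]))
E
```

```text
time_s: 4.05
eef_pos: [0.4978, 0.1883, 0.0842]
eef_rot: [-0.0, 0.992, 0.129, 0.001]
wrist_force: [-0.3, -0.8, 0.9]
opening: 0.004
grasp_force: 0.0
[0.49811842 0.18826477 0.08466236] [ 0.13735741  0.05645931 -0.15919049]
[253.45712723 280.48696585] [[189.99805465 194.33494221]]
```

View pics/near.png

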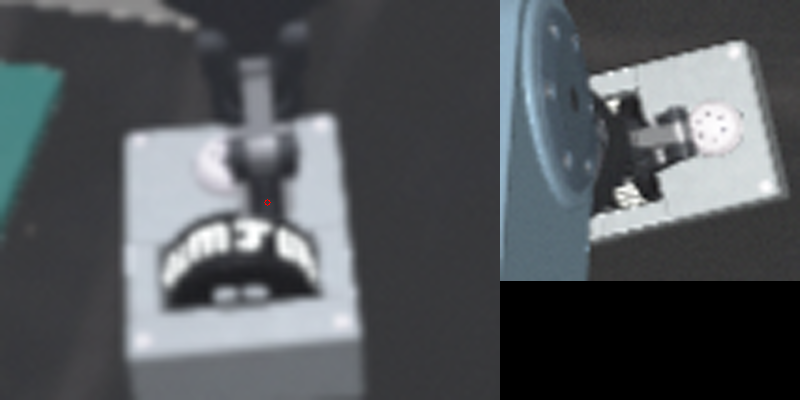

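The fingertip is over the near side of the rim, as planned. Now pressing.

```bash
python3 -m pendant '[[0,0,-0.015,0,0,0],[0,0,-0.015,0,0,0],[0,0,-0.015,0,0,0],[0,0,-0.015,0,0,0],[0,0,-0.0075,0,0,0],[0,0,-0.005,0,0,0],[0,0,0,0,0,0],[0,0,0,0,0,0],[0,0,0,0,0,0],[0,0,0,0,0,0]]'
```

```text
time_s: 5.4
eef_pos: [0.4971, 0.188, 0.0689]
eef_rot: [0.0, 0.992, 0.129, 0.0]
wrist_force: [-1.5, 0.4, 3.9]
opening: 0.001
grasp_force: 2.0
```

```bash
python3 -m pendant '[[0.0145,0.0039,-0.003,0,0,0],[0.0145,0.0039,0,0,0,0],[0.0145,0.0039,0,0,0,0],[0.0145,0.0039,0,0,0,0],[0.0145,0.0039,0,0,0,0],[0.0145,0.0039,0,0,0,0],[0.0145,0.0039,0,0,0,0],[0.0145,0.0039,0,0,0,0],[0,0,0,0,0,0],[0,0,0,0,0,0]]'
python3 -m pendant '[[0,0,0.05,0,0,0],[0,0,0.1,0,0,0],[-0.1,-0.1,0.2,0,0,0],[-0.15,-0.15,0.1,0,0,0],[-0.15,-0.15,0,0,0,0],[-0.15,-0.15,0,0,0,0],[0,-0.2,0,0,0,0],[0,0,0,0,0,0],[0,0,0,0,0,0],[0,0,0,0,0,0]]'
cat > unroll.py <<'E'
from h import *
import sys
b=np.load("box.npz");o,x,y=b["o"],b["x"],b["y"];out=[]
for n in("top","side"):
    cam=camera(n)
    A,Y=np.meshgrid(np.radians(np.linspace(70,-70,560)),np.linspace(.039,.005,190),indexing="ij")
    p=np.stack([.03*np.sin(A),Y,.035+.03*np.cos(A)],-1).reshape(-1,3)
    w=o*[1,1,0]+np.outer(p[:,0],x)+np.outer(p[:,1],y)+np.outer(p[:,2],[0,0,1])
    q=proj(cam,w).astype(np.float32).reshape(560,190,2)
    I=cv2.remap(cam["color"],q[...,0],q[...,1],cv2.INTER_CUBIC)
    cv2.line(I,(0,280),(15,280),(0,0,255),2);out.append(I)
    u,v=[int(t) for t in q[280,95]]
    Z=cv2.resize(cam["color"][v-25:v+25,u-18:u+18],(200,278),interpolation=cv2.INTER_CUBIC);out.append(cv2.copyMakeBorder(Z,0,282,0,0,0))
cv2.imwrite(sys.argv[1],np.hstack(out));s=ctrl.get_obs();print(s["eef_pos"],s["wrist_force"])
E
python3 unroll.py pics/u1.png
```

```text
time_s: 6.65
eef_pos: [0.5209, 0.1943, 0.0685]
eef_rot: [0.0, 0.992, 0.129, 0.001]
wrist_force: [0.6, -1.0, 4.9]
opening: 0.002
grasp_force: 2.5
time_s: 7.9
eef_pos: [0.41, 0.0451, 0.158]
eef_rot: [-0.0, 0.992, 0.13, -0.0]
wrist_force: [-0.2, -0.5, -0.1]
opening: 0.0
grasp_force: 0.0
[0.41007471 0.045087   0.15801642] [-0.59047539 -0.12776242 -0.35228579]
```

View pics/u1.png

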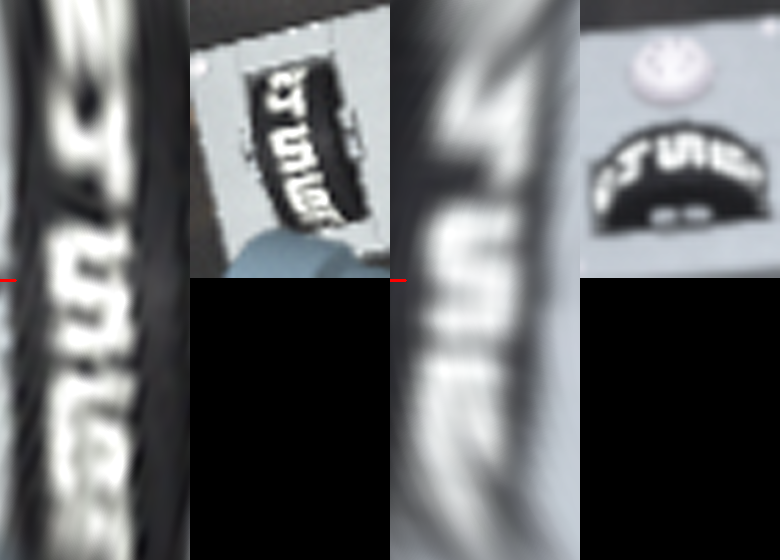

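The 5 now stands at the top, within a few pixels in both views, so the value is about 3.12. Another 0.64 rad, or 19.4 mm, remains.

```bash
python3 -m pendant '[[0.1,0.16,0,0,0,0],[0.1,0.16,0,0,0,0],[0.1,0.16,0,0,0,0],[0.1,0.16,0,0,0,0],[0.045,0.077,-0.1,0,0,0],[0,0,-0.13,0,0,0],[0,0,-0.135,0,0,0],[0,0,0,0,0,0],[0,0,0,0,0,0],[0,0,0,0,0,0]]'
```

```text
time_s: 9.25
eef_pos: [0.5002, 0.1879, 0.0866]
eef_rot: [-0.0, 0.992, 0.129, 0.001]
wrist_force: [1.2, -0.1, 1.0]
opening: -0.003
grasp_force: 0.0
```

```bash
python3 -m pendant '[[0,0,-0.015,0,0,0],[0,0,-0.015,0,0,0],[0,0,-0.015,0,0,0],[0,0,-0.015,0,0,0],[0,0,-0.015,0,0,0],[0,0,-0.0075,0,0,0],[0,0,-0.004,0,0,0],[0,0,0,0,0,0],[0,0,0,0,0,0],[0,0,0,0,0,0]]'
```

```text
time_s: 10.5
eef_pos: [0.4994, 0.1877, 0.0681]
eef_rot: [-0.0, 0.992, 0.129, 0.0]
wrist_force: [-1.2, -0.9, 5.5]
opening: 0.001
grasp_force: 2.6
```

```bash
python3 -m pendant '[[0.0117,0.0031,0,0,0,0],[0.0117,0.0031,0,0,0,0],[0.0117,0.0031,0,0,0,0],[0.0117,0.0031,0,0,0,0],[0.0117,0.0031,0,0,0,0],[0.0117,0.0031,0,0,0,0],[0.0117,0.0031,0,0,0,0],[0.0117,0.0031,0,0,0,0],[0,0,0,0,0,0],[0,0,0,0,0,0]]'
python3 -m pendant '[[0,0,0.05,0,0,0],[0,0,0.1,0,0,0],[-0.1,-0.1,0.2,0,0,0],[-0.15,-0.15,0.1,0,0,0],[-0.15,-0.2,0,0,0,0],[-0.15,-0.2,0,0,0,0],[0,-0.25,0,0,0,0],[0,-0.25,0,0,0,0],[0,0,0,0,0,0],[0,0,0,0,0,0]]'
python3 unroll.py pics/u2.png
```

```text
time_s: 11.75
eef_pos: [0.5187, 0.1927, 0.0683]
eef_rot: [-0.0, 0.992, 0.129, 0.001]
wrist_force: [0.5, -1.0, 4.9]
opening: -0.003
grasp_force: 2.6
time_s: 13.0
eef_pos: [0.4076, -0.037, 0.1578]
eef_rot: [-0.0, 0.992, 0.129, -0.0]
wrist_force: [0.3, -0.3, -0.1]
opening: -0.002
grasp_force: 0.0
[ 0.40767291 -0.03622733  0.15770809] [ 0.02199475  0.30638115 -0.32724451]
```

View pics/u2.png

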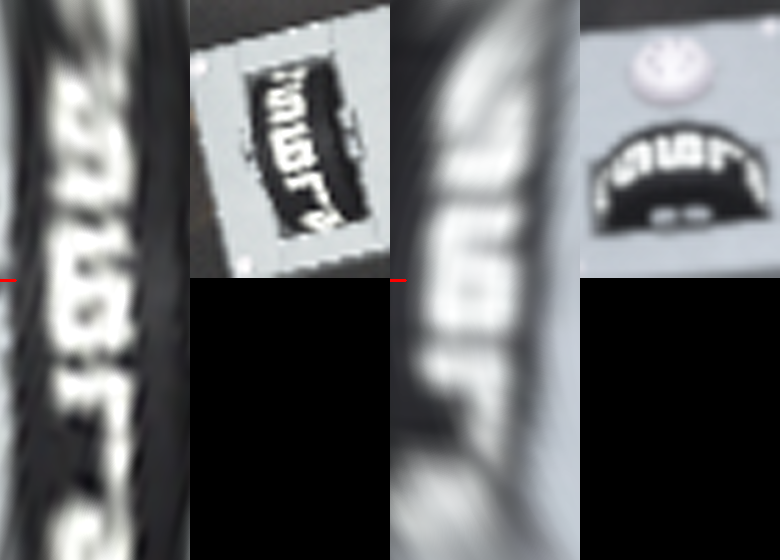

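The 6 (unrolled rows of about 225–350 in the top view and 205–335 in the side view) is centred on the marks at row 280, to within about 0.05 rad. The 5 lies beyond it and the 7 is on the near side. The arm is clear.

```bash
python3 -c "
from bench import ctrl
print(ctrl.hand_in())"
```

```text
the job is handed in; nothing more can be done
None
```

The timer is set to 6, within about 0.05 rad of the pointer marks by the camera views; the counter was never approached, and I handed the job in at about 13 s with the arm clear (no verdict was returned).

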